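# Close and lock the bottle clamp of a lab shaker

### The arm

A 6-joint arm with a two-finger parallel gripper is mounted at the origin on a cart in front of the work surface, level with it; the furniture and walls round the work are solid. World frame = base frame: x ahead of the robot, y to its left, z up, the work surface at z = 0. Lengths are in mm, angles in rad, forces in N, time in s.
With the tool pointing down it reaches from about 350 to 875 mm from the base axis. Payload 4.2 kg.
Tool frame: the origin (TCP) lies midway between the tips of the shut fingers; the grasp point (between the pads) lies 19 mm behind it (arm.grip_point_offset is the distance from the TCP to the grasp point, in mm); y points along the fingers, z is the direction in which the jaws open and shut, and the axes are right-handed (so a half turn about y gives the same grasp; the last joint's range is limited). The gripper opens to 85 mm and grips with 20 to 120 N. Pads are 22 mm wide; open, the fingers measure 114 mm over their backs; the gripper's body (76 mm by 85 mm) begins 54 mm behind the grasp point. The pads swing forward as they close: fully open they stand 13 mm farther back than shut.
Start: joints at [1.528, 0.385, 0.008, 0, -1.194, -0.259], TCP at [185.742, 596.74, 195.612] pointing down, gripper open.
Joint ranges: [-3.14, 3.14], [-1.21, 2.06], [-1.07, 1.41], [-3.16, 2.05], [-2.99, -0.16], [-3.1, 3.1]. Speed limits (rad/s): [2.79, 2.79, 3.14, 3.14, 3.14, 3.14].

### API

Orientations are given as a unit quaternion [x, y, z, w].
In Python, from bench import arm, optics, job_done, spotter gives the robot as it stands.
- The arm moves only by the tool jog_arm, never from a script. Its arguments are lists of equal length, an entry for each row: "translation": the shift along the tool's x, y, z in units of 50 mm (1.0 is 50 mm), a list of three; "rot": the turn, a rotation vector about the tool's x, y, z in units of 8 degrees (1.0 is 8 degrees), a list of three; "gripper": the opening, from 0 (shut) to 1 (fully open). A call has 1 to 20 rows; each row is the pose to reach, as a shift and turn from the pose measured when the call began, along the tool's axes at that moment; what a row does not reach only later rows make up. A row lasts 1/10 s, in which the tool goes at most 50 mm and 8.59 degrees, less where a joint would pass 70% of its speed; a pose out of reach is approached as far as the arm can. A call with a gripper value outside its range is refused whole. The fingers move at their own pace and stop on an object; the grip force is fixed at half the most. Time passes only in rows, so rows that repeat a pose let the fingers close. It gives the time, the measured TCP pose, the force and the opening at its end, in the units of the state.
- arm.read_state(): the state, without advancing time (a new reading comes with each control period).
- optics.get_image(name): name is "scene" or "top" or "wrist"; returns a dict with "frame" (400x640x3 uint8, red, green, blue), "mtx" (3x3 intrinsics, pixels), "xyz" and "attitude" of the camera in the world; the wrist camera has in their place "T_tool_cam" (4x4, takes a point from camera to tool coordinates, whose origin is the TCP and whose axes are the tool frame's). Camera axes: x right, y down, z forward; pixel columns grow to the right and rows downward; lengths in mm; the calibration is good to about 2 mm. A picture is of the moment at which its call begins: read the wrist's pose just before it. There is no depth.
- job_done(): hands the job in, once; it reports no verdict.
Trained networks look in the newest picture that a camera, given by its name, has taken for a name from the list of things; names that differ only in an ending like _2 or _b are one class to them, and where a whole thing is asked for, a point or a joint stands for the part that bears it (a point fixed in the world has none). Each returns a list of dicts, best first, with "score" (0 to 1); they miss things now and then, are a little off and sometimes report something else, mostly with a low value. They report only what shows in the picture. A call takes as long as a camera call. They do not tell look-alikes from the thing itself.
- spotter.look_for(camera, thing): "centre" ([x, y, z] in mm, in the coordinates of the camera as it stood for that picture, good to about 4 mm: the middle of the surface that is visible of it).
The state is a dict: "clock": time; "joints": joint angles; "joint_vel": joint speeds; "joint_efforts": joint torques, N m; "position": TCP position; "ee_rot": TCP orientation; "contact_force": force on the tool from outside, world axes, zero at the start; "wrist_torque": the same for the moment, N m; "gripper_width": finger opening in mm.
Only numpy, scipy, OpenCV 4.12 (cv2) and the standard library are available. Lean on these libraries where they do the work, as an engineer would, in place of code of your own. Each camera call takes 0.05 s, during which the arm holds its last target. There are 200 camera calls.

### The job

Close the sliding clamp on the shaker onto the amber bottle: push the square knob along its slot towards the bottle until it reaches the corner, then push it sideways all the way to the end of the short leg, so that the clamp is locked, and leave it there. Only push the knob with the fingertips or the outside of the fingers, never grip it; do not touch the bottle, which must stay standing in the clamp, and leave everything else where it is.

Things in the scene. Friction and masses are not known exactly. Their poses are not given: they have to be found in the camera images.
- shaker: low shaker fixed to the bench: grey housing, aluminium platform 305 x 170 mm (own x by y), its top 52 mm above the origin, which is the centre of the underside. Own +x points from the knob to the bottle. The L-shaped slot guides a 12 mm pin under the knob: a long leg, 100 mm of travel along own +x, then a short leg, 45 mm along own +y; 16 to 18 mm wide
- slot_start (a point): knob axis position at the open end of the long leg (joint clamp_along = 0), on the platform's surface. Low parts move with the knob along x only, ahead of its axis: a cross bar (36 to 48 mm ahead, 14 mm high over the platform), a stem, and a jaw (72 to 86 mm ahead, 44 mm wide, 38 mm high)
- knob (a point): centre of the black square knob, 30 mm above the platform. It is 30 x 30 mm in plan, faces parallel to the shaker's x and y, solid from 10 to 56 mm above the platform. It cannot turn, tilt or rise; it slides where the slot lets its pin go, against 2 N of friction for each direction (a little more when fast), and stays where it is left
- face_near: knob's flat face on the shaker's -x side (30 mm wide); origin in the middle of the face, 30 mm above the platform
- face_far: knob's flat face on the shaker's +x side; origin in the middle of the face, 30 mm above the platform
- face_right: knob's flat face on the shaker's -y side; origin in the middle of the face, 30 mm above the platform
- face_left: knob's flat face on the shaker's +y side; origin in the middle of the face, 30 mm above the platform
- slot_corner (a point): knob axis position at the corner of the slot, on the platform's surface
- slot_end (a point): knob axis position at the closed end of the short leg (locked), on the platform's surface
- clamp_along (a joint): travel of knob and clamp along the long leg (shaker +x) in m: 0 fully open, 0.10 at the corner (hard stop at 0.101); the pin can enter the short leg only above 0.096
- clamp_across (a joint): travel of the knob along the short leg (shaker +y) in m: 0 in the long leg, 0.045 at the closed end of the short leg (hard stop)
- bottle: amber glass bottle with black cap, 42 mm diameter, 93 mm high, loose, standing upright on the platform just in front of two rest posts; origin at the centre of its underside. The closing jaw nudges it home against the posts.
- bottle_seat (a point): where the centre of the bottle's underside is when it is home in the closed clamp: between the jaw and the two rest posts (44 mm high), on the platform's surface
- vial: clear glass vial with a white cap, 26 mm diameter, 71 mm high, loose on the far left corner of the platform; origin at the centre of its underside; leave alone
- stopper: red rubber stopper, 25 mm diameter, 28 mm high, loose on the right half of the platform; origin at the centre of its underside; leave alone
- white_bottle: white plastic bottle, 48 mm diameter, 78 mm high, loose on the bench to the left; origin at the centre of its underside; leave alone
- small_beaker: glass beaker, 59 mm diameter, 72 mm high, loose on the bench to the left; origin at the centre of its underside; leave alone
- drop_bottle: small brown bottle with red cap, 34 mm diameter, 68 mm high, loose on the bench to the left; origin at the centre of its underside; leave alone
Things that resemble listed ones, but are neither listed nor needed, are in the scene too. What is shaped like the bottle but purple or turquoise is not meant.

How it is judged:
By the outcome, as a careful person would: the job done as asked, in the order asked, and still so for the second after the job is handed in, with the robot touching nothing.
It also fails if it takes over 38 s, if anything falls off the work surface, if the arm or the gripper's body presses on something with over 40 N, if the wrist force passes 120 N, or if a joint passes its speed limit or range.

## Working session

There is one attempt and no reset: what is moved stays moved. The work goes in short steps, Python scripts to look and compute and a tool call to move; the robot and the scene stay as the last step left them, time stands still between calls to the robot, and variables do not carry over. Pictures are saved under pics/ and viewed, about 8 in all and at most 12, crops included, and the job is handed in when it is done.

Besides the shell and the picture viewer there is one more tool, called after "Request:" by a JSON object that holds its "api" and its "payload", one argument or row to a line. jog_arm: Moves the arm, as the interface text tells. Its arguments: {"type":"object","properties":{"translation":{"type":"array"},"rot":{"type":"array"},"gripper":{"type":"array"}},"required":["translation","rot","gripper"]}

```bash
mkdir -p pics; cat > h.py <<'E'
import numpy as np, cv2
from scipy.spatial.transform import Rotation as R
from bench import arm, optics, job_done, spotter
def cam(n):
    s=arm.read_state(); d=optics.get_image(n)
    if n=="wrist":
        T=np.eye(4);T[:3,:3]=R.from_quat(s["ee_rot"]).as_matrix();T[:3,3]=s["position"];T=T@np.array(d["T_tool_cam"])
    else:
        T=np.eye(4);a=np.array(d["attitude"]);T[:3,:3]=a if a.shape==(3,3) else R.from_quat(a).as_matrix();T[:3,3]=d["xyz"]
    return d["frame"],np.array(d["mtx"]),T
def ray(K,T,u,v,z):
    r=T[:3,:3]@np.linalg.inv(K)@[u,v,1]; return T[:3,3]+r*(z-T[2,3])/r[2]
def proj(K,T,p):
    c=np.linalg.inv(T)@np.r_[p,1]; q=K@c[:3]; return q[:2]/q[2]
def save(n,f): cv2.imwrite("pics/"+n+".png",f[:,:,::-1])
E
python3 - <<'E'
from h import *
np.set_printoptions(precision=1,suppress=True)
s=arm.read_state();print(s["position"],s["ee_rot"],s["clock"])
print(R.from_quat(s["ee_rot"]).as_matrix())
for c in ("top","scene"):
    f,K,T=cam(c);save(c,f);print(c,T[:3,3])
    for t in ("knob","bottle","shaker","vial","stopper","face_near","face_right"):
        for r in spotter.look_for(c,t)[:3]:
            p=np.array(r["centre"]);print(t,round(r["score"],2),(T@np.r_[p,1])[:3],proj(K,T,(T@np.r_[p,1])[:3]))
E
```

```text
[185.5 596.1 194.5] [-0.1 -0.7  0.7  0.1] 0.0
[[-1.  -0.  -0.3]
 [ 0.3 -0.  -1. ]
 [-0.  -1.   0. ]]
top [407.7 213.4 940. ]
knob 0.84 [466.  211.3 100.5] [310.9 230.7]
knob 0.44 [624.1 142.8 119.5] [341.3 162.9]
bottle 0.81 [637.2 -15.4  65.6] [402.5 164.5]
bottle 0.68 [478.9 -14.9  62.5] [403.4 227.8]
bottle 0.6 [622.8 140.5 115.6] [342.1 163.8]
shaker 0.81 [535.6 183.4  50.5] [322.4 204.2]
stopper 0.56 [464.3 208.  103.7] [312.3 231.3]
scene [-120.1 -140.7  609.4]
knob 0.66 [450.9 203.6  86.1] [303.7 216.8]
knob 0.53 [594.2 399.9  41.7] [263.2 174. ]
bottle 0.94 [472.1 -26.8  50.3] [421.2 264.9]
bottle 0.78 [637.2 -22.4  51.8] [444.7 214. ]
bottle 0.6 [625.6 133.5  98.8] [374.1 177.4]
shaker 0.75 [448.  203.4  86.1] [303.  217.7]
shaker 0.7 [507.2 170.6  50. ] [332.2 220.7]
vial 0.64 [664.  192.8  94. ] [356.1 163.9]
stopper 0.52 [554.   99.9  73.4] [374.6 209.5]
face_near 0.5 [444.9 220.9  81.8] [294.4 217.5]
face_right 0.61 [449.6 204.2  81.9] [303.1 218.8]
```

```bash
python3 - <<'E'
import cv2
a=cv2.imread("pics/top.png")[110:300,230:470];cv2.imwrite("pics/a.png",cv2.resize(a,None,fx=3.3,fy=3.1,interpolation=2))
E
```

```text
(no output)
```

View pics/a.png

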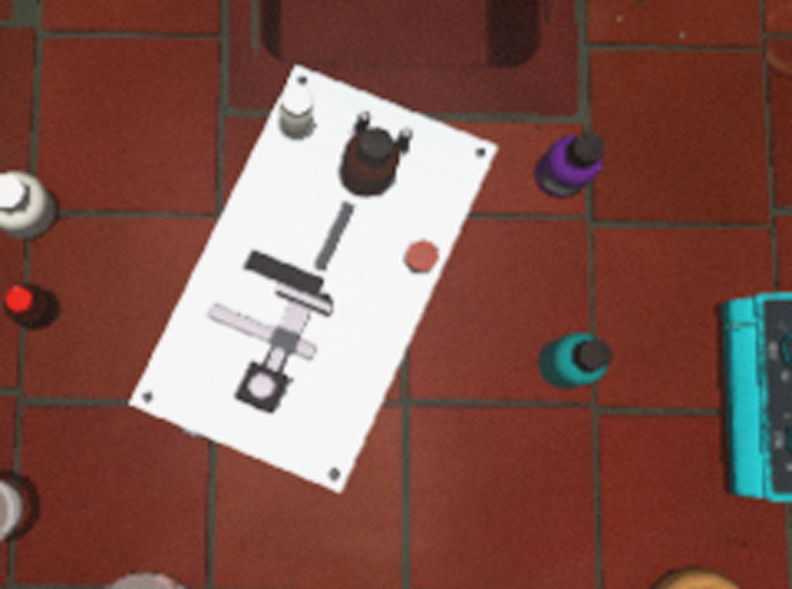

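View pics/scene.png

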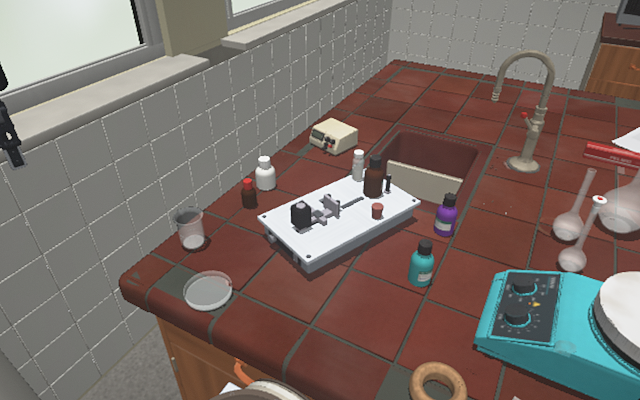

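```bash
cat >> h.py <<'E'
def pose():
    return np.load("sh.npz")
E
python3 - <<'E'
from h import *
np.set_printoptions(precision=1,suppress=True)
f,K,T=cam("top")
cr=lambda u,v,z: ray(K,T,230+u/3.3,110+v/3.1,z)
FL,FR,NR,NL=[cr(u,v,52) for u,v in((295,65),(498,147),(342,492),(130,403))]
print(np.linalg.norm(FL-NL),np.linalg.norm(FR-NR),np.linalg.norm(FL-FR),np.linalg.norm(NL-NR))
c=(FL+FR+NR+NL)/4; x=(FL+FR-NL-NR);th=np.arctan2(x[1],x[0]);print(c,np.degrees(th))
M=R.from_euler("z",th).as_matrix()
k=cr(262,385,108)
loc=lambda p:(M.T@(p-c))[:2]
print("knob",k,loc(k),"bottle cap",loc(cr(376,143,145)),"stopper",loc(cr(422,255,80)),"short leg",loc(cr(247,262,52)),loc(cr(322,283,52)),"vial",loc(cr(296,97,123)))
np.savez("sh.npz",c=c,th=th,k=k)
s=arm.read_state();print(np.degrees(np.arctan2(*R.from_quat(s["ee_rot"]).as_matrix()[[1,0],0])), s["gripper_width"])
E
```

```text
303.63386805368117 303.99650436393716 171.046433982002 170.79056515882775
[551.7 173.9  52. ] -22.947379928665566
knob [457.4 214.5 108. ] [-102.7    0.6] bottle cap [88.8 -0.4] stopper [ 38.9 -65.1] short leg [-14.1  52.3] [-6.8 -6.3] vial [105.1  66.3]
162.7073388258877 85.53243239141561
```

```bash
cat >> h.py <<'E'
def go(ox,oy,z):
    d=np.load("sh.npz");s=arm.read_state();Rt=R.from_quat(s["ee_rot"]);M=R.from_euler("z",float(d["th"]))
    t=d["c"]+M.apply([ox,oy,0]);t[2]=z
    des=np.column_stack([-M.as_matrix()[:,0],[0,0,-1],-M.as_matrix()[:,1]])
    rot=(Rt.inv()*R.from_matrix(des)).as_rotvec(degrees=True)/8
    print("tr",(Rt.inv().apply(t-s["position"])/50).round(2),"rot",rot.round(2),"now own",M.inv().apply(np.array(s["position"])-d["c"]).round(1)[:2],np.round(s["position"],1),np.round(s["contact_force"],1),s["clock"],s["gripper_width"])
E
python3 -c "
from h import *
go(-155,0.6,195);go(-155,.6,85)"
```

```text
tr [-6.42  0.01  5.58] rot [0.   0.71 0.  ] now own [-501.8  246.7] [185.7 596.8 195.6] [ 0.2 -0.5  0.2] 0.85 85.53243239141561
tr [-6.42  2.21  5.58] rot [0.   0.71 0.  ] now own [-501.8  246.7] [185.7 596.8 195.6] [ 0.2 -0.5  0.2] 0.85 85.53243239141561
```

Request:
{"api": "jog_arm", "payload": {
  "translation": [
    [-0.55,0,0.5],
    [-1.1,0,1.0],
    [-1.6,0,1.4],
    [-2.2,0,1.9],
    [-2.7,0,2.4],
    [-3.3,0,2.9],
    [-3.9,0,3.4],
    [-4.5,0,3.9],
    [-5.1,0,4.4],
    [-5.6,0,4.9],
    [-6.1,0,5.3],
    [-6.4,0,5.58],
    [-6.42,0,5.58],
    [-6.42,0,5.58],
    [-6.42,0,5.58]
  ],
  "rot": [
    [0,0.1,0],
    [0,0.2,0],
    [0,0.3,0],
    [0,0.4,0],
    [0,0.5,0],
    [0,0.6,0],
    [0,0.71,0],
    [0,0.71,0],
    [0,0.71,0],
    [0,0.71,0],
    [0,0.71,0],
    [0,0.71,0],
    [0,0.71,0],
    [0,0.71,0],
    [0,0.71,0]
  ],
  "gripper": [0,0,0,0,0,0,0,0,0,0,0,0,0,0,0]
}}

```text
clock: 2.35
position: [409.1, 235.5, 195.7]
ee_rot: [0.141, 0.693, -0.693, -0.141]
contact_force: [-0.7, 0.4, -0.3]
gripper_width: 0.0
```

```bash
python3 - <<'E'
from h import *
f,K,T=cam("wrist");save("w1",f)
d=np.load("sh.npz");M=R.from_euler("z",float(d["th"]))
for p in spotter.look_for("wrist","knob")[:2]: print(p["score"],M.inv().apply((T@np.r_[p["centre"],1])[:3]-d["c"]))
for dx,dy in((-15,-15),(-15,15),(15,15),(15,-15)):
    print(proj(K,T,d["k"]+M.apply([dx,dy,0])).round())
go(-155,.6,85)
E
```

```text
0.78 [-92.14740603   0.58533374  54.7731964 ]
0.32 [-62.78664387  -0.57253591   4.27988018]
[337. 151.]
[300. 151.]
[299. 112.]
[338. 112.]
tr [-0.01  2.21  0.01] rot [0.   0.01 0.  ] now own [-155.5    1.2] [409.  235.7 195.6] [-0.1  0.   0. ] 2.45 0.48646261650382483
```

View pics/w1.png

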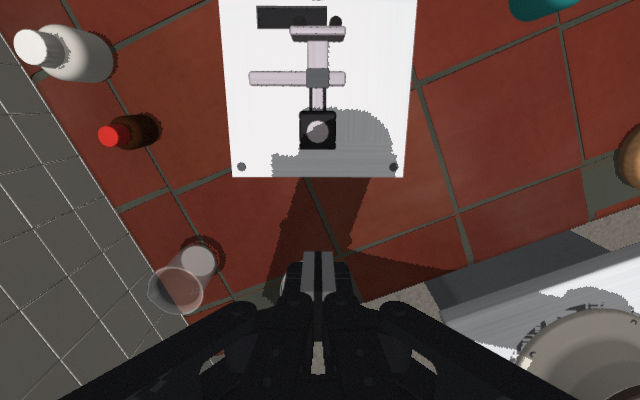

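Request:
{"api": "jog_arm", "payload": {
  "translation": [
    [0,0.7,0],
    [0,1.5,0],
    [0,2.0,0],
    [0,2.2,0],
    [-0.2,2.2,0],
    [-0.4,2.2,0],
    [-0.5,2.2,0],
    [-0.6,2.2,0],
    [-0.7,2.2,0],
    [-0.8,2.2,0],
    [-0.8,2.2,0]
  ],
  "rot": [
    [0,0,0],
    [0,0,0],
    [0,0,0],
    [0,0,0],
    [0,0,0],
    [0,0,0],
    [0,0,0],
    [0,0,0],
    [0,0,0],
    [0,0,0],
    [0,0,0]
  ],
  "gripper": [0,0,0,0,0,0,0,0,0,0,0]
}}

```text
clock: 3.55
position: [446.5, 220.0, 85.8]
ee_rot: [0.141, 0.693, -0.693, -0.14]
contact_force: [0.8, 0.3, -0.2]
gripper_width: -0.1
```

```bash
python3 - <<'E'
from h import *
f,K,T=cam("wrist");save("w2",f[:280])
go(-40,.6,85);go(-28,.6,85)
E
```

```text
tr [-1.5   0.01  0.01] rot [0. 0. 0.] now own [-115.2    1.2] [446.1 220.   85.7] [-0.6 -0.4  0. ] 3.6 0.041664445861167826
tr [-1.74  0.01  0.01] rot [0. 0. 0.] now own [-115.2    1.2] [446.1 220.   85.7] [-0.6 -0.4  0. ] 3.6 0.041664445861167826
```

View pics/w2.png

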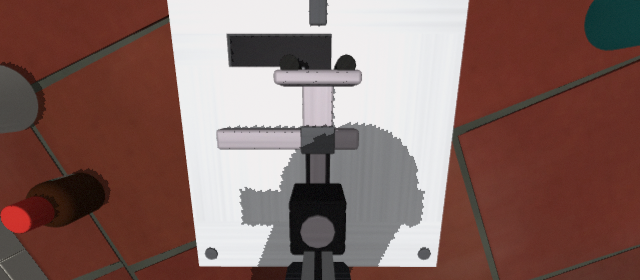

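Request:
{"api": "jog_arm", "payload": {
  "translation": [
    [-0.1,0,0],
    [-0.2,0,0],
    [-0.3,0,0],
    [-0.4,0,0],
    [-0.5,0,0],
    [-0.6,0,0],
    [-0.7,0,0],
    [-0.8,0,0],
    [-0.9,0,0],
    [-1.0,0,0],
    [-1.1,0,0],
    [-1.2,0,0],
    [-1.3,0,0],
    [-1.3,0,0]
  ],
  "rot": [
    [0,0,0],
    [0,0,0],
    [0,0,0],
    [0,0,0],
    [0,0,0],
    [0,0,0],
    [0,0,0],
    [0,0,0],
    [0,0,0],
    [0,0,0],
    [0,0,0],
    [0,0,0],
    [0,0,0],
    [0,0,0]
  ],
  "gripper": [0,0,0,0,0,0,0,0,0,0,0,0,0,0]
}}

```text
clock: 5.0
position: [506.5, 194.5, 85.6]
ee_rot: [0.141, 0.693, -0.693, -0.141]
contact_force: [-0.3, 0.1, 0.4]
gripper_width: -0.4
```

```bash
python3 - <<'E'
from h import *
d=np.load("sh.npz");M=R.from_euler("z",float(d["th"]))
f,K,T=cam("wrist");save("w3",f[:280])
for p in spotter.look_for("wrist","knob")[:2]: print(p["score"],M.inv().apply((T@np.r_[p["centre"],1])[:3]-d["c"]))
for x in (-40,-30): print(x,proj(K,T,d["c"]+M.apply([x,0.6,56])))
go(-40,.6,85);go(-28,.6,85)
E
```

```text
0.96 [-63.30728867   4.17272903  16.51734115]
-40 [319.51097365 237.88786681]
-30 [319.54885236 219.52298316]
tr [-0.2   0.01  0.01] rot [0. 0. 0.] now own [-50.2   1.1] [505.9 194.5  85.6] [1.2 0.3 0.3] 5.1 -0.36370974012874513
tr [-0.44  0.01  0.01] rot [0. 0. 0.] now own [-50.2   1.1] [505.9 194.5  85.6] [1.2 0.3 0.3] 5.1 -0.36370974012874513
```

View pics/w3.png

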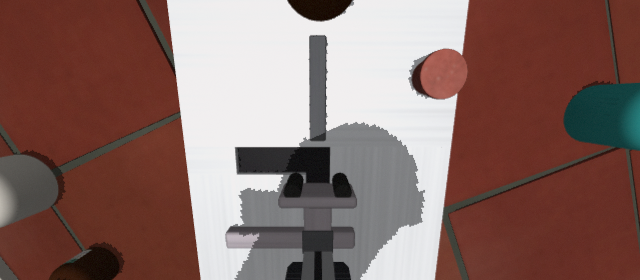

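```bash
python3 - <<'E'
from h import *
f,K,T=cam("wrist");g,K,T=cam("scene");save("w4",np.hstack([f[:,140:500],cv2.resize(g[130:280,220:470],None,fx=1.7,fy=400/150)]))
f,K,T=cam("top");save("t4",f)
E
```

```text
(no output)
```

View pics/w4.png

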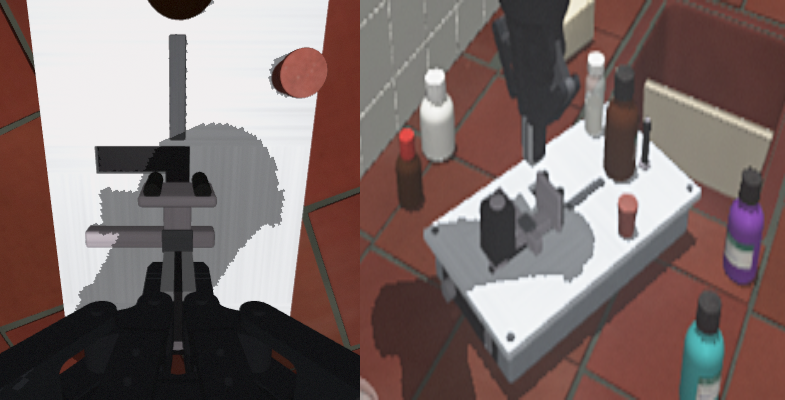

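```bash
python3 - <<'E'
from h import *
np.set_printoptions(precision=1,suppress=True)
d=np.load("sh.npz");M=R.from_euler("z",float(d["th"]))
s=arm.read_state();P=np.array(s["position"]);print(P,s["joints"],s["gripper_width"],s["clock"])
f,K,T=cam("scene");print("tcp scene",proj(K,T,P),"seen 320,188")
a=f[130:280,220:470]
f2,K2,T2=cam("top");print("tcp top",proj(K2,T2,P))
save("t5",np.hstack([cv2.resize(f2[110:300,230:410],None,fx=2.2,fy=400/190),cv2.resize(a,None,fx=1.6,fy=400/150)]))
E
```

```text
[505.7 194.7  85.7] [ 0.7  0.4 -0.3 -0.  -0.9  0.5] -0.703701185349467 5.25
tcp scene [321.5 203.4] seen 320,188
tcp top [318.1 214.5]
```

View pics/t5.png

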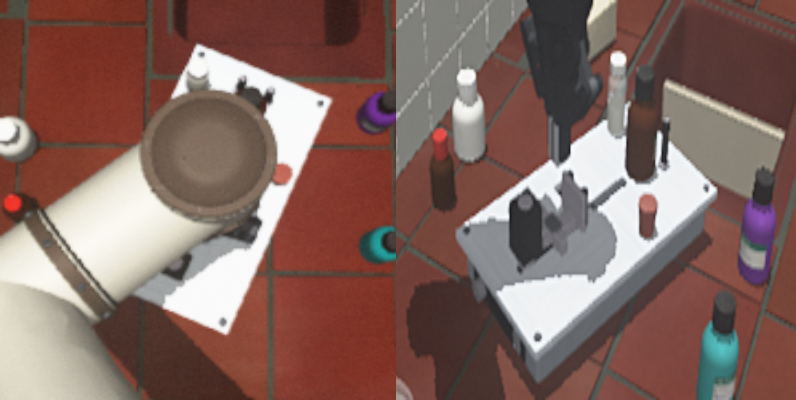

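```bash
python3 - <<'E'
from h import *
np.set_printoptions(precision=2,suppress=True)
s=arm.read_state();P=np.array(s["position"]);Rt=R.from_quat(s["ee_rot"])
f,K,T=cam("wrist"); g,K2,T2=cam("scene")
print(np.linalg.inv(Rt.as_matrix())@T[:3,:3], Rt.inv().apply(T[:3,3]-P),K[0,0],K2[0,0])
for b in (0,-10,-20,-30,-40,-50):
    q=P+Rt.apply([0,b,0]);print(b,proj(K,T,q),proj(K2,T2,q), "halfwidth15px",proj(K,T,q+Rt.apply([0,0,15]))-proj(K,T,q))
save("w6",cv2.resize(np.hstack([f[220:400,240:400],cv2.resize(g[130:220,280:360],None,fx=2,fy=2)]),None,fx=2.4,fy=3,interpolation=0))
E
```

```text
[[-0.    0.95  0.3 ]
 [ 0.   -0.3   0.95]
 [ 1.    0.    0.  ]] [ -77.17 -177.9    -0.26] 329.9994228132948 442.99575668340026
0 [318.05 237.7 ] [321.47 203.38] halfwidth15px [25.66  0.01]
-10 [318.07 244.9 ] [321.51 199.32] halfwidth15px [26.99  0.01]
-20 [318.09 252.89] [321.55 195.19] halfwidth15px [28.47  0.01]
-30 [318.12 261.8 ] [321.59 191.02] halfwidth15px [30.12  0.01]
-40 [318.15 271.81] [321.63 186.78] halfwidth15px [31.97  0.01]
-50 [318.18 283.13] [321.68 182.49] halfwidth15px [34.07  0.01]
```

View pics/w6.png

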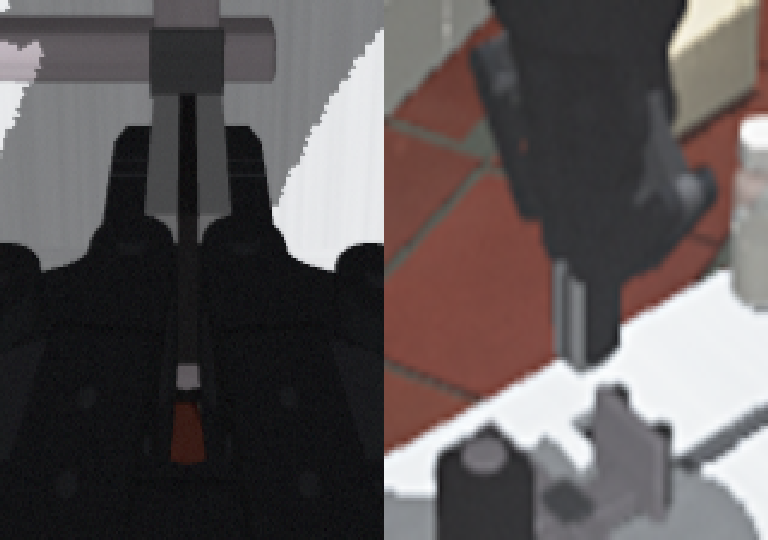

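Request:
{"api": "jog_arm", "payload": {
  "translation": [
    [0,-0.6,0],
    [0.7,-0.6,0],
    [1.4,-0.6,0],
    [2.0,-0.6,0],
    [2.1,-0.6,0],
    [2.1,-0.3,0],
    [2.1,0.2,0],
    [2.1,0.55,0],
    [2.1,0.55,0],
    [1.9,0.55,0],
    [1.7,0.55,0],
    [1.5,0.55,0],
    [1.4,0.55,0],
    [1.3,0.55,0],
    [1.2,0.55,0],
    [1.1,0.55,0],
    [1.1,0.55,0]
  ],
  "rot": [
    [0,0,0],
    [0,0,0],
    [0,0,0],
    [0,0,0],
    [0,0,0],
    [0,0,0],
    [0,0,0],
    [0,0,0],
    [0,0,0],
    [0,0,0],
    [0,0,0],
    [0,0,0],
    [0,0,0],
    [0,0,0],
    [0,0,0],
    [0,0,0],
    [0,0,0]
  ],
  "gripper": [0,0,0,0,0,0,0,0,0,0,0,0,0,0,0,0,0]
}}

```text
clock: 7.15
position: [455.8, 215.8, 58.2]
ee_rot: [0.141, 0.693, -0.693, -0.14]
contact_force: [0.1, 0.1, 0.2]
gripper_width: 0.1
```

```bash
python3 - <<'E'
from h import *
f,K,T=cam("wrist");g,K2,T2=cam("scene")
d=np.load("sh.npz");M=R.from_euler("z",float(d["th"]))
for x in (-102,-92,-82): print(x,proj(K,T,d["c"]+M.apply([x,0.6,56])))
save("w7",np.hstack([f[:,140:500],cv2.resize(g[130:280,220:470],None,fx=1.7,fy=400/150)]))
go(-45,.6,58)
E
```

```text
-102 [319.57030597 277.49352324]
-92 [319.62756736 256.86014804]
-82 [319.68733302 235.3243931 ]
tr [-1.2   0.    0.01] rot [-0.  0.  0.] now own [-105.2    0.9] [455.2 215.8  58. ] [-0.   0.2 -0.7] 7.25 -0.23625933717040756
```

View pics/w7.png

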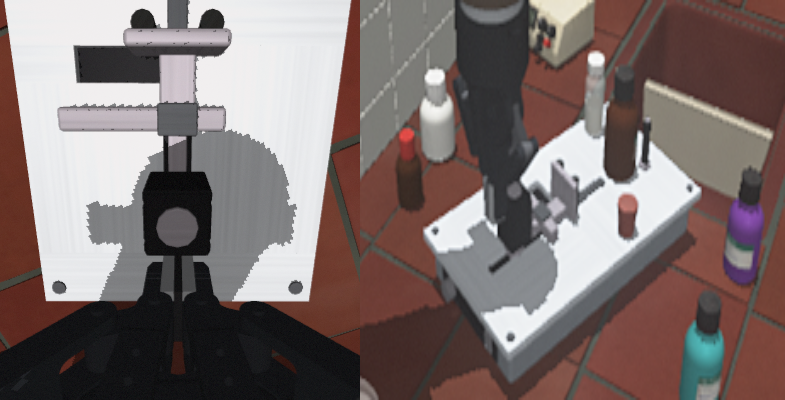

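Request:
{"api": "jog_arm", "payload": {
  "translation": [
    [-0.1,0,0],
    [-0.2,0,0],
    [-0.3,0,0],
    [-0.4,0,0],
    [-0.5,0,0],
    [-0.6,0,0],
    [-0.7,0,0],
    [-0.8,0,0],
    [-0.87,0,0],
    [-0.94,0,0],
    [-1.0,0,0],
    [-1.06,0,0],
    [-1.12,0,0],
    [-1.18,0,0],
    [-1.24,0,0],
    [-1.3,0,0],
    [-1.36,0,0],
    [-1.4,0,0],
    [-1.44,0,0],
    [-1.44,0,0]
  ],
  "rot": [
    [0,0,0],
    [0,0,0],
    [0,0,0],
    [0,0,0],
    [0,0,0],
    [0,0,0],
    [0,0,0],
    [0,0,0],
    [0,0,0],
    [0,0,0],
    [0,0,0],
    [0,0,0],
    [0,0,0],
    [0,0,0],
    [0,0,0],
    [0,0,0],
    [0,0,0],
    [0,0,0],
    [0,0,0],
    [0,0,0]
  ],
  "gripper": [0,0,0,0,0,0,0,0,0,0,0,0,0,0,0,0,0,0,0,0]
}}

```text
clock: 9.25
position: [521.1, 187.7, 57.9]
ee_rot: [-0.14, -0.693, 0.693, 0.141]
contact_force: [-5.3, -0.1, 0.6]
gripper_width: 0.1
```

```bash
python3 -c "
from h import *
go(-27,.9,58)"
```

```text
tr [-0.13 -0.   -0.  ] rot [-0.01  0.    0.01] now own [-33.5   0.8] [521.1 187.7  57.9] [-5.3 -0.1  0.6] 9.25 0.11777747208193301
```

Request:
{"api": "jog_arm", "payload": {
  "translation": [
    [-0.04,0,0],
    [-0.08,0,0],
    [-0.12,0,0],
    [-0.14,0,0],
    [-0.14,0,0]
  ],
  "rot": [
    [0,0,0],
    [0,0,0],
    [0,0,0],
    [0,0,0],
    [0,0,0]
  ],
  "gripper": [0,0,0,0,0]
}}

```text
clock: 9.75
position: [521.1, 186.5, 57.9]
ee_rot: [-0.137, -0.692, 0.694, 0.145]
contact_force: [-23.7, 11.8, 14.2]
gripper_width: -0.3
```

```bash
python3 - <<'E'
from h import *
f,K,T=cam("wrist");g,K2,T2=cam("scene")
d=np.load("sh.npz");M=R.from_euler("z",float(d["th"]))
for x in (-12,-7,-2): print(x,proj(K,T,d["c"]+M.apply([x,0.6,56])))
save("w8",np.hstack([f[:,140:500],cv2.resize(g[130:280,220:470],None,fx=1.7,fy=400/150)]))
go(-27,.9,58)
E
```

```text
-12 [316.51652992 240.59108768]
-7 [316.49922872 229.58578273]
-2 [316.48152656 218.32542449]
tr [-0.12 -0.   -0.02] rot [-0.03 -0.    0.08] now own [-33.1  -0.3] [521.1 186.5  57.9] [-23.8  12.3  13.2] 9.85 0.0355030442343851
```

View pics/w8.png

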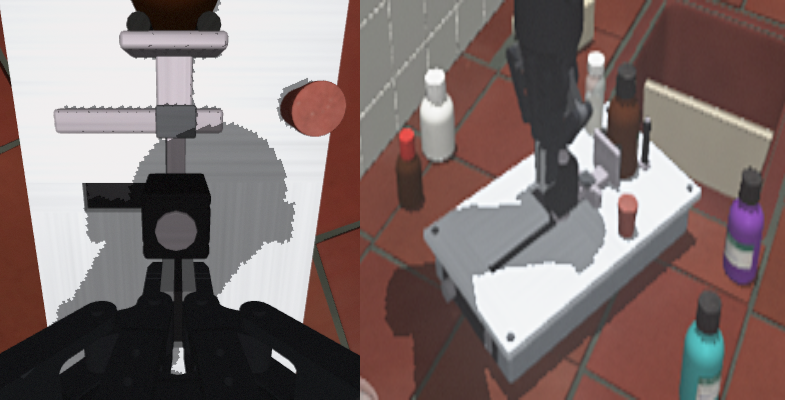

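```bash
python3 - <<'E'
from h import *
np.set_printoptions(precision=1,suppress=True)
f,K,T=cam("wrist")
d=np.load("sh.npz");M=R.from_euler("z",float(d["th"]))
o=lambda u,v,z: M.inv().apply(ray(K,T,u,v,z)-d["c"])[:2]
g=cv2.cvtColor(f,cv2.COLOR_RGB2GRAY)
print(g[170:225,255]); print(g[195,215:290])
for v in (183,210): print(o(245,v,52))
print("knob",o(316,231,108),"jaw top front edge",o(316,31,90),"back",o(316,50,90),"bar",o(280,108,66),o(280,125,66))
go(-33,.9,58)
E
```

```text
[239 239 240 239 239 239 240 240 240 240 239 239 226  41  37  39  40  41
  41  40  39  38  38  41  40  40  39  42  35  16  18  15  21  18  15  16
  17  28  65  91  91  97 113 129 128 130 129 129 129 128 129 129 128 129
 127]
[237 237 237 237 237 237 238 237 145  80  71  60  26  26  23  36  37  36
  39  37  39  34  34  33  19  31  39  39  37  38  40  38  37  39  38  37
  38  38  40  39  40  38  40  39  39  38  41  39  39  40  41  38  39  35
  19  15  16  19  19  20  14  21  18  16  15  16  16  17  15  18  18  17
  16  17  15]
[-1.6 41.4]
[-17.9  42.5]
knob [-7.6  0.8] jaw top front edge [70.1  0.7] back [63.2  0.7] bar [40.1 18.4] [31.9 18.7]
tr [-0. -0. -0.] rot [-0.  -0.   0.1] now own [-33.1  -0.3] [521.1 186.5  57.9] [-24.3  11.7  13.4] 9.9 -0.11238680293907445
```

Request:
{"api": "jog_arm", "payload": {
  "translation": [
    [0.2,0,0],
    [0.4,-0.1,0],
    [0.4,-0.6,0],
    [0.4,-1.2,0],
    [0.4,-1.2,0.5],
    [0.0,-1.2,1.1],
    [-0.5,-1.2,1.1],
    [-0.5,-1.2,1.1],
    [-0.5,-1.2,1.1]
  ],
  "rot": [
    [0,0,0],
    [0,0,0.05],
    [0,0,0.1],
    [0,0,0.1],
    [0,0,0.1],
    [0,0,0.1],
    [0,0,0.1],
    [0,0,0.1],
    [0,0,0.1]
  ],
  "gripper": [0,0,0,0,0,0,0,0,0]
}}

```text
clock: 10.8
position: [524.2, 125.9, 118.2]
ee_rot: [-0.143, -0.691, 0.694, 0.14]
contact_force: [0.3, 0.4, -1.2]
gripper_width: -0.1
```

```bash
python3 - <<'E'
from h import *
f,K,T=cam("wrist");save("w9",f)
d=np.load("sh.npz");M=R.from_euler("z",float(d["th"]))
for x,y in ((-8,.6),(-3,.6)): print(x,proj(K,T,d["c"]+M.apply([x,y,56])))
go(-8,-54,58);go(-8,-30,58)
E
```

```text
-8 [227.70233415 233.43210349]
-3 [227.02467339 225.83208322]
tr [ 0.02  1.2  -0.02] rot [-0.03 -0.01 -0.03] now own [ -7.2 -54.8] [523.6 126.2 118.1] [ 0.1  0.4 -0.6] 10.85 0.30078455043700214
tr [ 0.02  1.2  -0.5 ] rot [-0.03 -0.01 -0.03] now own [ -7.2 -54.8] [523.6 126.2 118.1] [ 0.1  0.4 -0.6] 10.85 0.30078455043700214
```

View pics/w9.png

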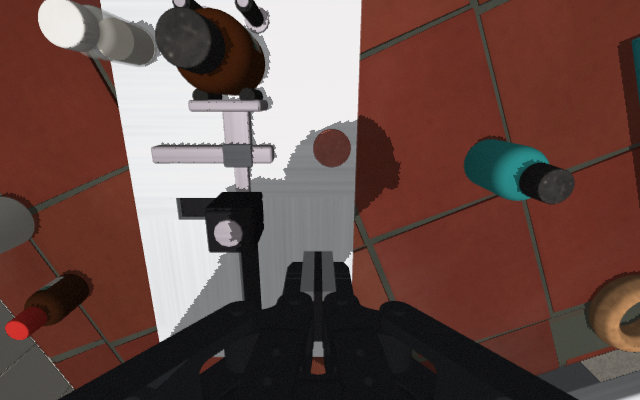

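Request:
{"api": "jog_arm", "payload": {
  "translation": [
    [0,0.6,0],
    [0,1.1,0],
    [0,1.2,0],
    [0,1.2,0],
    [0,1.2,-0.2],
    [0,1.2,-0.4],
    [0,1.2,-0.5],
    [0,1.2,-0.6],
    [0,1.2,-0.7],
    [0,1.2,-0.8],
    [0,1.2,-0.9],
    [0,1.2,-1.0],
    [0,1.2,-1.1],
    [0,1.2,-1.15],
    [0,1.2,-1.2],
    [0,1.2,-1.25],
    [0,1.2,-1.3],
    [0,1.2,-1.3]
  ],
  "rot": [
    [0,0,0],
    [0,0,0],
    [0,0,0],
    [0,0,0],
    [0,0,0],
    [0,0,0],
    [0,0,0],
    [0,0,0],
    [0,0,0],
    [0,0,0],
    [0,0,0],
    [0,0,0],
    [0,0,0],
    [0,0,0],
    [0,0,0],
    [0,0,0],
    [0,0,0],
    [0,0,0]
  ],
  "gripper": [0,0,0,0,0,0,0,0,0,0,0,0,0,0,0,0,0,0]
}}

```text
clock: 12.65
position: [549.3, 186.2, 57.7]
ee_rot: [-0.142, -0.691, 0.694, 0.14]
contact_force: [-0.7, -0.8, 1.0]
gripper_width: -0.1
```

```bash
python3 - <<'E'
from h import *
np.set_printoptions(precision=1,suppress=True)
f,K,T=cam("wrist")
d=np.load("sh.npz");M=R.from_euler("z",float(d["th"]))
for p in spotter.look_for("wrist","knob")[:2]: print(p["score"],M.inv().apply((T@np.r_[p["centre"],1])[:3]-d["c"]))
go(-8,15,58)
E
```

```text
0.4 [ 6.4 35.8 34.7]
tr [ 0.  -0.  -0.1] rot [-0. -0. -0.] now own [-6.9 10.3] [549.3 186.1  57.7] [-0.4 -0.5  0.2] 12.75 0.19381214434017185
```

Request:
{"api": "jog_arm", "payload": {
  "translation": [
    [0,0,-0.04],
    [0,0,-0.08],
    [0,0,-0.12],
    [0,0,-0.14],
    [0,0,-0.14]
  ],
  "rot": [
    [0,0,0],
    [0,0,0],
    [0,0,0],
    [0,0,0],
    [0,0,0]
  ],
  "gripper": [0,0,0,0,0]
}}

```text
clock: 13.25
position: [552.2, 192.8, 57.7]
ee_rot: [-0.142, -0.692, 0.694, 0.14]
contact_force: [-0.4, -1.3, 2.4]
gripper_width: -0.3
```

```bash
python3 -c "
from h import *
go(-8,17,58)"
```

```text
tr [ 0.02 -0.01  0.01] rot [-0.02 -0.   -0.03] now own [-6.9 17.6] [552.2 192.8  57.7] [-0.4 -1.3  2.4] 13.25 -0.28261320575818477
```

Request:
{"api": "jog_arm", "payload": {
  "translation": [
    [0,0,-0.03],
    [0,0,-0.06],
    [0,0,-0.08],
    [0,0,-0.08]
  ],
  "rot": [
    [0,0,0],
    [0,0,0],
    [0,0,0],
    [0,0,0]
  ],
  "gripper": [0,0,0,0]
}}

```text
clock: 13.65
position: [552.5, 194.1, 57.6]
ee_rot: [-0.141, -0.69, 0.696, 0.141]
contact_force: [-1.3, -8.4, 4.0]
gripper_width: -0.1
```

```bash
python3 -c "
from h import *
f,K,T=cam('wrist');save('w10',f)
go(-8,17,58)
d=np.load('sh.npz');M=R.from_euler('z',float(d['th']))
for y in (40,45,50): print(y,proj(K,T,d['c']+M.apply([-8,y,56])))
"
```

```text
tr [ 0.02 -0.01  0.04] rot [-0.06 -0.01 -0.02] now own [-7.1 18.8] [552.5 194.1  57.6] [-1.2 -8.3  5.1] 13.7 0.036918726360898636
40 [271.00747057 285.31927718]
45 [259.61415915 285.37576061]
50 [248.21496181 285.43227323]
```

Request:
{"api": "jog_arm", "payload": {
  "translation": [
    [0,0,-0.06],
    [0,0,-0.1],
    [0,0,-0.12],
    [0,0,-0.12]
  ],
  "rot": [
    [0,0,0],
    [0,0,0],
    [0,0,0],
    [0,0,0]
  ],
  "gripper": [0,0,0,0]
}}

```text
clock: 14.1
position: [551.8, 194.3, 57.7]
ee_rot: [-0.14, -0.686, 0.699, 0.143]
contact_force: [-3.9, -14.8, 8.2]
gripper_width: 0.2
```

```bash
python3 -c "
from h import *
go(-8,17,58)
"
```

```text
tr [ 0.   -0.01  0.04] rot [-0.14 -0.02  0.01] now own [-7.8 18.8] [551.8 194.3  57.7] [ -3.9 -14.8   8.2] 14.1 0.1533244056036445
```

Stalled at 18.8 mm with the force rising, so this is the hard stop. I'll back off to the right, lift and move away.

Request:
{"api": "jog_arm", "payload": {
  "translation": [
    [0,0,0.3],
    [0,0,0.6],
    [0,-0.5,0.6],
    [0,-1.2,0.6],
    [0,-1.9,0.6],
    [0.5,-2.5,0.6],
    [1.4,-2.7,0.6],
    [2.3,-2.7,0.6],
    [3.0,-2.7,0.6],
    [3.0,-2.7,0.6]
  ],
  "rot": [
    [0,0,0],
    [0,0,0],
    [0,0,0],
    [0,0,0],
    [0,0,0],
    [0,0,0],
    [0,0,0],
    [0,0,0],
    [0,0,0],
    [0,0,0]
  ],
  "gripper": [0,0,0,0,0,0,0,0,0,0]
}}

```text
clock: 15.1
position: [400.4, 228.8, 194.1]
ee_rot: [-0.138, -0.688, 0.699, 0.142]
contact_force: [0.5, 0.3, 0.2]
gripper_width: -0.1
```

```bash
python3 - <<'E'
from h import *
np.set_printoptions(precision=1,suppress=True)
d=np.load("sh.npz");M=R.from_euler("z",float(d["th"]))
o=lambda p:M.inv().apply(p-d["c"])
ims=[]
for c in ("wrist","scene"):
    f,K,T=cam(c);ims.append(f)
    print(c,"expect locked knob top",proj(K,T,d["c"]+M.apply([-8,45.6,56])))
    for t in ("knob","bottle"):
        for p in spotter.look_for(c,t)[:2]: w=(T@np.r_[p["centre"],1])[:3];print(t,p["score"],o(w),proj(K,T,w))
save("fin",np.hstack([ims[0][:,100:500],cv2.resize(ims[1][130:280,220:470],None,fx=1.6,fy=400/150)]))
go(-8,17,58)
E
```

```text
wrist expect locked knob top [238.1 -16.4]
knob 0.66 [-21.7  47.1  48. ] [239.7   9.1]
bottle 0.79 [  -3.3 -201.2  -23.7] [523.4   8.4]
scene expect locked knob top [324.2 177.3]
knob 0.26 [13.7 31.9 16.5] [336.  192.2]
bottle 0.89 [85.9 -9.5 53.9] [375.4 174.5]
bottle 0.7 [ 156.2 -149.3   -1.9] [445.5 214.9]
tr [-3.   2.7 -0.6] rot [-0.1 -0.   0. ] now own [-156.9   -8.2] [404.  227.6 193.2] [ 0.5 -0.1 -0.6] 15.4 0.14671300403809096
```

View pics/fin.png

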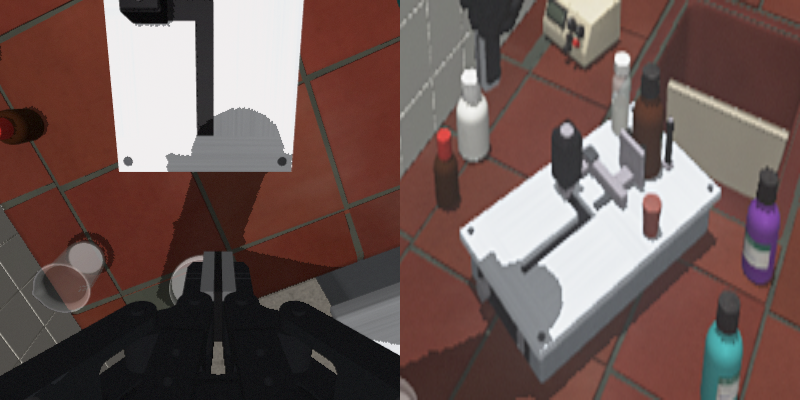

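```bash
python3 -c "
from bench import job_done
print(job_done())"
```

```text
the job is handed in; nothing more can be done
None
```

The clamp is closed and locked on the amber bottle, and I handed the job in at about 15.4 s of the 38 s allowed. With the shut fingers I pushed the knob along the long leg to the corner stop. I then pushed it sideways to the end of the short leg and backed the arm clear without touching anything.

**Last checks**
- **Corner:** the push stalled at about 29 N, with the knob in line with the short leg.
- **Locked end:** the push stalled at about 17 N.
- **Final scene picture:** the knob is at pixel (324, 179), against (324, 177) expected for locked. The bottle stands between the jaw and the posts. The vial, stopper, white bottle and drop bottle look unmoved; the wrist picture shows the beaker still standing.

**What disagreed**
- **Missed first push:** the fingertips sat about 25–30 mm behind the reported TCP, so the first pass went over the knob without touching it. I lowered the tool and repeated it.
- **Corner position:** my first top-view estimate of the knob put the corner about 5 mm further along the long leg than the wrist view showed. I went by the stop and the visible slot.
- **Knob finder:** its final result in the scene picture was poor (score 0.26, well off the knob), so I used the picture itself.

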